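# Load the blue filter cassette on the part-present pin

### The arm

A 6-joint arm with a two-finger parallel gripper is mounted at the origin on the work surface. World frame = base frame: x ahead of the robot, y to its left, z up, the work surface at z = 0. Lengths are in m, angles in rad, forces in N, time in s.
With the tool pointing down it reaches from about 0.35 to 0.95 m from the base axis. Payload 17.4 kg.
Tool frame: the origin (TCP) lies at the very end of the fingers, on their centre line; the grasp point (between the pads) lies 19 mm behind it; z points along the fingers, x is the direction in which the jaws open and shut, and the axes are right-handed (so a half turn about z gives the same grasp; the last joint's range is limited). The gripper opens to 93 mm and grips with 3 to 60 N. Pads are 15 mm wide; open, the fingers measure 128 mm over their backs; the gripper's body (75 mm by 188 mm) begins 65 mm behind the grasp point.
Start: joints at [1.132, 0.116, 1.442, -0, 1.584, -0.038], TCP at [0.263, 0.622, 0.219] pointing down, gripper open.
Joint ranges: [-2.83, 2.83], [-0.83, 2.19], [0.07, 2.5], [-1.14, 4.28], [0.01, 3], [-2.97, 2.97]. Speed limits (rad/s): [1.89, 1.89, 2.22, 3.14, 3.14, 3.14].

### API

Orientations are given as a unit quaternion [w, x, y, z].
In Python, from workcell import * gives the robot as it stands. The module is installed in compiled form; this text tells all that it offers.
- The arm moves only by the tool drive_tool, never from a script. Its argument "series" is a list of rows, each an object of numbers: "rx", "ry", "rz": the turn, a rotation vector about the tool's x, y, z in rad; "tx", "ty", "tz": the shift along the tool's x, y, z in cm; "jaw": the opening, from -1 (shut) to 1 (fully open), so that 0 is half open. In form: [{"rx": .., "ry": .., "rz": .., "tx": .., "ty": .., "tz": .., "jaw": ..}, ...]. A call has 1 to 20 rows; each row is the pose to reach, as a shift and turn from the pose commanded when the call began, along the tool's axes at that moment; what a row does not reach only later rows make up. A row lasts 1/8 s, in which the tool goes at most 62.5 mm and 10.7 degrees, less where a joint would pass 70% of its speed; a pose out of reach is approached as far as the arm can. A call with a gripper value outside its range is refused whole. The fingers move at their own pace and stop on an object; "newtons" is the grip in N (left out, the last holds). Time passes only in rows, so rows that repeat a pose let the fingers close. It gives the time, the measured TCP pose, the force and the opening at its end, in the units of the state.
- read_state(): the state, without advancing time (a new reading comes with each control period).
- snapshot(name): name is "scene" or "side" or "wrist"; returns a dict with "frame" (384x512x3 uint8, red, green, blue), "fx", "fy", "cx", "cy" (pixels), "R" (3x3) and "t" (3): a world point X has camera coordinates R X + t; the wrist camera has in their place "tool_from_camera" (4x4, takes a point from camera to tool coordinates, whose origin is the TCP and whose axes are the tool frame's). Camera axes: x right, y down, z forward; pixel columns grow to the right and rows downward; lengths in m; the calibration is good to about 2 mm. A picture is of the moment at which its call begins: read the wrist's pose just before it. There is no depth.
- hand_in(): hands the job in, once; it reports no verdict.
Trained networks look in the newest picture that a camera, given by its name, has taken for a name from the list of things; names that differ only in an ending like _2 or _b are one class to them, and where a whole thing is asked for, a point or a joint stands for the part that bears it (a point fixed in the world has none). Each returns a list of dicts, best first, with "score" (0 to 1); they miss things now and then, are a little off and sometimes report something else, mostly with a low value. They report only what shows in the picture. A call takes as long as a camera call.
- cut_out(camera, target): "pixels" (384x512 bool, what is visible of it) and "location" ([column, row] in pixels, amid what is visible of it).
- tip_of(camera, target): "location" ([column, row] in pixels: a listed point, or the origin of a listed thing).
The state is a dict: "t": time; "qpos": joint angles; "joint_vel": joint speeds; "effort": joint torques, N m; "tool_pos": TCP position; "eef_rot": TCP orientation; "force": force on the tool from outside, world axes, zero at the start; "ft_torque": the same for the moment, N m; "opening": finger opening in m.
Only numpy, scipy, OpenCV 4.12 (cv2) and the standard library are available. Lean on these libraries where they do the work, as an engineer would, in place of code of your own. Each camera call takes 0.05 s, during which the arm holds its last target. There are 200 camera calls.

### The job

Load the blue sample cassette into the black-walled nest of the filter test head: set it down gently (do not drop it in) so that it lies flat on the nest's floor inside the four walls and keeps the yellow part-present pin pressed down by its own weight once you have let go. Leave the orange cassette standing where it is.

Things in the scene. Friction and masses are not known exactly. Their poses are not given: they have to be found in the camera images.
- blue_cassette: Blue sample cassette, loose on the table, 0.3 to 0.46 kg: a slab 90 (x) by 60 (y) by 18 mm thick with two white filter strips on top, and a blue handle bar 56 (x) by 20 (y) mm standing 34 mm above its middle, 52 mm high overall. Origin at the centre of its underside, z up, x along slab and handle. The same after a half turn.
- orange_cassette: A cassette of the same shape and size in orange, loose on the table; same axes. It is not to be loaded and must stay put.
- seat (a point): Centre of the nest's floor on the fixed test head, 20 mm above the table; x along the nest's long side, z up. Nest open at the top, 112 (x) by 82 (y) mm inside, black walls 8 mm thick rising 14 mm above the floor. Aluminium base 200 by 140 mm; at its +x end stands a grey sensor box 26 mm tall with two lamps. The cassette's long side goes along the nest's, either way round.
- pin (a joint): The yellow sensing pin, 12 mm across, in the middle of the nest's floor. 0 m = up (its top stands 6 mm above the floor), 0.006 m = fully down, flush with the floor. A light spring: about 0.5 N starts it, about 1.4 N holds it fully down, so a cassette's weight presses it.

How it is judged:
At the end, for the whole second after the job is handed in: The released blue cassette rests in the nest: its centre within 16 mm of the nest's centre along each side, its underside less than 4 mm above the nest's floor, tilted less than 0.08 rad, at rest, and the pin is down by more than 4.5 mm of its 6 mm (value of joint pin above 0.0045 m and x of blue_cassette in the frame of seat between -0.016 and 0.016 m and y of blue_cassette in the frame of seat between -0.016 and 0.016 m and z of blue_cassette in the frame of seat below 0.004 m and angle between blue_cassette's own z axis and vertical below 0.08 rad and linear speed of blue_cassette below 0.02 m/s); the robot touches nothing.
It fails at once if the blue cassette is dropped: it falls free of the fingers faster than 0.7 m/s (a fall of about 25 mm) (linear speed of blue_cassette above 0.7 m/s and contact force between the fingers and blue_cassette below 0.05 N).
It fails at once if the orange cassette is moved more than 20 mm (distance of orange_cassette from where it was at the start of the episode above 0.02 m).
It also fails if it takes over 32 s, if anything falls off the work surface, if the arm or the gripper's body presses on something with over 40 N, if the wrist force passes 120 N, or if a joint passes its speed limit or range.

## Working session

There is one attempt and no reset: what is moved stays moved. The work goes in short steps, Python scripts to look and compute and a tool call to move; the robot and the scene stay as the last step left them, time stands still between calls to the robot, and variables do not carry over. Pictures are saved under pics/ and viewed, about 8 in all and at most 12, crops included, and the job is handed in when it is done.

Besides the shell and the picture viewer there is one more tool, called by a JSON object that holds its "name" and its "arguments". drive_tool: Moves the arm, as the interface text tells. Its arguments: {"type":"object","properties":{"series":{"type":"array","items":{"type":"object","properties":{"rx":{"type":"number"},"ry":{"type":"number"},"rz":{"type":"number"},"tx":{"type":"number"},"ty":{"type":"number"},"tz":{"type":"number"},"jaw":{"type":"number"}}}},"newtons":{"type":"number"}},"required":["series"]}

```bash
mkdir -p pics
cat > h.py <<'E'
from workcell import *
import numpy as np, cv2
from scipy.spatial.transform import Rotation as Ro
def pose():
    s=read_state(); q=s["eef_rot"]; return np.array(s["tool_pos"]), Ro.from_quat([q[1],q[2],q[3],q[0]]).as_matrix()
def cam(name):
    p,R=pose(); s=snapshot(name)
    if "R" in s: Rw=np.array(s["R"]).T; c=-Rw@np.array(s["t"])
    else:
        T=np.array(s["tool_from_camera"]); Rw=R@T[:3,:3]; c=p+R@T[:3,3]
    s["Rw"]=Rw; s["c"]=c; return s
def toz(s,px,z):
    px=np.atleast_2d(np.array(px,float))
    d=np.c_[(px[:,0]-s["cx"])/s["fx"],(px[:,1]-s["cy"])/s["fy"],np.ones(len(px))]@s["Rw"].T
    return s["c"]+d*((z-s["c"][2])/d[:,2])[:,None]
def save(s,n): cv2.imwrite("pics/"+n+".png",s["frame"][:,:,::-1])
E
python3 - <<'E'
from h import *
st=read_state(); print(st["t"],st["tool_pos"],st["eef_rot"],st["opening"]); print(pose()[1].round(3))
ims=[]
for n in ("scene","side"):
    s=cam(n); ims.append(s["frame"]); print(n,s["c"].round(3))
    for t,z in (("blue_cassette",0),("orange_cassette",0),("seat",.02),("pin",.024)):
        for d in tip_of(n,t)[:2]: print(t,'tip',round(d["score"],2),np.round(d["location"]),toz(s,d["location"],z).round(3))
        for d in cut_out(n,t)[:2]: print(t,'cut',round(d["score"],2),np.round(d["location"]),d["pixels"].sum(),toz(s,d["location"],z).round(3))
s=cam("wrist"); ims.append(s["frame"])
save({"frame":cv2.resize(np.vstack([np.hstack(ims[:2]),np.hstack([ims[2],ims[2]*0])]),(800,600))},"a")
E
```

```text
0.0 [0.26327994 0.62131206 0.21793614] [ 3.07760525e-04  8.33707761e-01  5.52205623e-01 -4.74942055e-04] 0.09324453000360163
[[ 0.39   0.921 -0.   ]
 [ 0.921 -0.39  -0.001]
 [-0.001 -0.    -1.   ]]
scene [0.957 0.486 0.619]
blue_cassette tip 0.89 [275. 180.] [[ 0.449 -0.018  0.   ]]
blue_cassette cut 0.67 [279. 177.] 1013 [[ 0.436 -0.019  0.   ]]
orange_cassette tip 0.89 [182. 186.] [[ 0.625 -0.141  0.   ]]
orange_cassette cut 0.68 [177. 180.] 1076 [[ 0.62  -0.165  0.   ]]
seat tip 0.92 [351. 260.] [[0.513 0.254 0.02 ]]Traceback (most recent call last):
  File "<stdin>", line 7, in <module>
ValueError: it knows: blue_cassette, orange_cassette, seat
```

Run:
```python
from h import *
ims=[]
for n in ("scene","side","wrist"):
    s=cam(n); ims.append(s["frame"]); print(n,s["c"].round(3))
    for t,z in (("blue_cassette",0),("orange_cassette",0),("seat",.02)):
        for d in tip_of(n,t)[:2]: print(t,'tip',round(d["score"],2),np.round(d["location"]),toz(s,d["location"],z).round(3))
save({"frame":cv2.resize(np.vstack([np.hstack(ims[:2]),np.hstack([ims[2],ims[2]*0])]),(800,600))},"a")
```

```text
scene [0.957 0.486 0.619]
blue_cassette tip 0.63 [273. 182.] [[ 0.457 -0.017  0.   ]]
orange_cassette tip 0.84 [181. 186.] [[ 0.625 -0.144  0.   ]]
seat tip 0.96 [346. 258.] [[0.515 0.246 0.02 ]]
side [0.43  0.656 0.425]
orange_cassette tip 0.93 [220. 181.] [[ 0.636 -0.139  0.   ]]
seat tip 0.61 [242. 300.] [[0.513 0.255 0.02 ]]
wrist [0.186 0.653 0.386]
```

View pics/a.png

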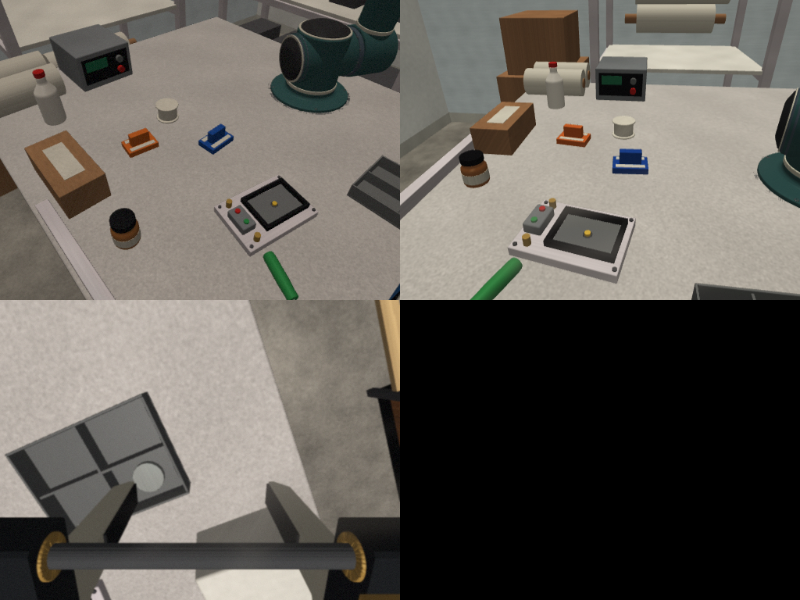

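Run:
```python
from h import *
s=cam("side")
c=np.array([[205,266],[291,283],[273,333],[188,316]])
w=toz(s,c,.034); print(w.round(3),w.mean(0).round(3))
for a,b in ((0,1),(3,2),(0,3),(1,2)):
    d=w[b]-w[a]; print(np.linalg.norm(d).round(3),np.degrees(np.arctan2(d[1],d[0])).round(1))
w=toz(s,[[280,193],[311,193]],.052); d=w[1]-w[0]; print(w,np.degrees(np.arctan2(d[1],d[0])))
w=toz(s,[[274,219],[316,219]],.0); d=w[1]-w[0]; print(w,np.degrees(np.arctan2(d[1],d[0])))
s=snapshot("wrist"); print(np.array(s["tool_from_camera"]).round(3),s["fx"])
cv2.imwrite("pics/b.png",cv2.resize(cam("side")["frame"][160:240,170:330,::-1],None,fx=4,fy=4,interpolation=cv2.INTER_CUBIC))
```

```text
[[0.579 0.206 0.034]
 [0.445 0.227 0.034]
 [0.462 0.32  0.034]
 [0.576 0.307 0.034]] [0.515 0.265 0.034]
0.136 171.0
0.115 173.3
0.101 91.9
0.094 79.8
[[ 0.48124835 -0.00502966  0.052     ]
 [ 0.42091081 -0.01214279  0.052     ]] -173.27649004512583
[[ 4.91104982e-01  9.88430925e-03  0.00000000e+00]
 [ 4.07935097e-01 -1.57051939e-04  0.00000000e+00]] -173.11582077991608
[[ 1.     0.001  0.    -0.001]
 [-0.001  0.955  0.297 -0.083]
 [ 0.    -0.297  0.955 -0.167]
 [ 0.     0.     0.     1.   ]] 324.7865174375931
```

View pics/b.png

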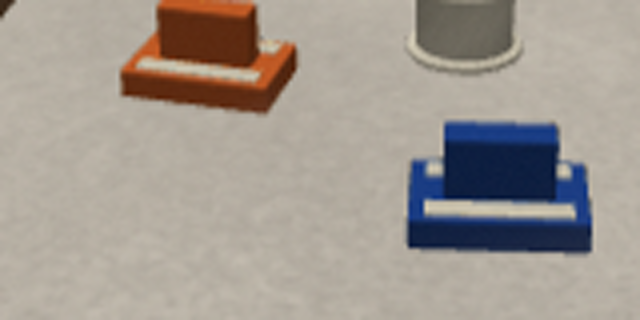

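{"name": "drive_tool", "arguments": {"series": [{"tx": -24,"ty": 37.4,"rz": -0.26,"jaw": 1},{"tx": -24,"ty": 37.4,"rz": -0.26,"jaw": 1},{"tx": -24,"ty": 37.4,"rz": -0.26,"jaw": 1},{"tx": -24,"ty": 37.4,"rz": -0.26,"jaw": 1},{"tx": -24,"ty": 37.4,"rz": -0.26,"jaw": 1},{"tx": -24,"ty": 37.4,"rz": -0.26,"jaw": 1},{"tx": -24,"ty": 37.4,"rz": -0.26,"jaw": 1},{"tx": -24,"ty": 37.4,"rz": -0.26,"jaw": 1},{"tx": -24,"ty": 37.4,"rz": -0.26,"jaw": 1},{"tx": -24,"ty": 37.4,"rz": -0.26,"jaw": 1},{"tx": -24,"ty": 37.4,"rz": -0.26,"jaw": 1}]}}

```text
schema error: expected keys rx, ry, rz, tx, ty, tz, jaw
```

Run:
```python
from h import *
s=cam("wrist"); save(s,"c"); print(read_state()["t"],pose())
for d in tip_of("wrist","seat")[:2]: print(d["score"],d["location"],toz(s,d["location"],.02))
s=cam("side"); print(toz(s,[[287,177]],0), s["c"])
```

```text
1.15 (array([0.26337674, 0.62151243, 0.21865622]), array([[ 3.90159478e-01,  9.20747295e-01, -1.26549399e-05],
       [ 9.20747295e-01, -3.90159478e-01,  7.66443694e-06],
       [ 2.11956484e-06, -1.46423544e-05, -1.00000000e+00]]))
[[ 0.47837167 -0.17760884  0.        ]] [0.43028139 0.65588242 0.4251906 ]
```

View pics/c.png

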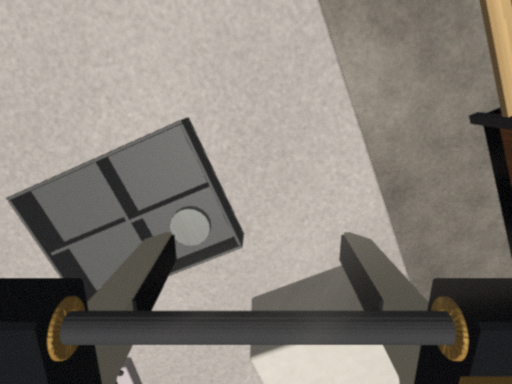

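The move was refused because every row needs all the keys, so this picture is still the start view, showing the grey tray around (125,200). I'll resend it.

{"name": "drive_tool", "arguments": {"series": [{"rx": 0,"ry": 0,"rz": -0.26,"tx": -24,"ty": 37.4,"tz": 0,"jaw": 1},{"rx": 0,"ry": 0,"rz": -0.26,"tx": -24,"ty": 37.4,"tz": 0,"jaw": 1},{"rx": 0,"ry": 0,"rz": -0.26,"tx": -24,"ty": 37.4,"tz": 0,"jaw": 1},{"rx": 0,"ry": 0,"rz": -0.26,"tx": -24,"ty": 37.4,"tz": 0,"jaw": 1},{"rx": 0,"ry": 0,"rz": -0.26,"tx": -24,"ty": 37.4,"tz": 0,"jaw": 1},{"rx": 0,"ry": 0,"rz": -0.26,"tx": -24,"ty": 37.4,"tz": 0,"jaw": 1},{"rx": 0,"ry": 0,"rz": -0.26,"tx": -24,"ty": 37.4,"tz": 0,"jaw": 1},{"rx": 0,"ry": 0,"rz": -0.26,"tx": -24,"ty": 37.4,"tz": 0,"jaw": 1},{"rx": 0,"ry": 0,"rz": -0.26,"tx": -24,"ty": 37.4,"tz": 0,"jaw": 1},{"rx": 0,"ry": 0,"rz": -0.26,"tx": -24,"ty": 37.4,"tz": 0,"jaw": 1},{"rx": 0,"ry": 0,"rz": -0.26,"tx": -24,"ty": 37.4,"tz": 0,"jaw": 1}]}}

```text
t: 2.62
tool_pos: [0.5135, 0.2557, 0.2187]
eef_rot: [-0.0, 0.755, 0.656, 0.0]
force: [-1.0, 0.7, 0.3]
opening: 0.093
```

Run:
```python
from h import *
p,R=pose(); s=cam("wrist"); save(s,"d"); print(read_state()["t"],p,R.round(3))
for d in tip_of("wrist","seat")[:2]: print(d["score"],d["location"],toz(s,d["location"],.02))
np.savez("nest.npz",**{k:s[k] for k in("Rw","c","fx","fy","cx","cy")})
```

```text
2.675 [0.5134918  0.25567076 0.21869684] [[ 0.139  0.99  -0.   ]
 [ 0.99  -0.139  0.   ]
 [ 0.    -0.    -1.   ]]
0.62 [257.5, 172.3] [[0.51782323 0.25393201 0.02      ]]
```

View pics/d.png

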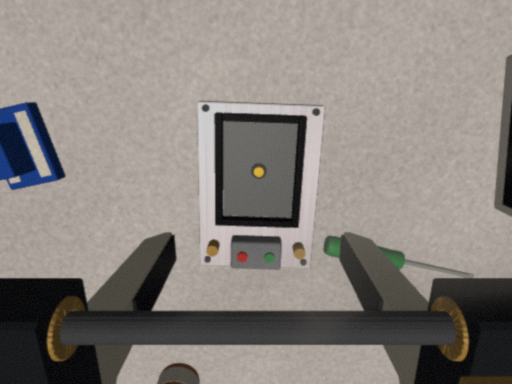

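Run:
```python
from h import *
s=np.load("nest.npz")
print(toz(s,[[259,172]],.026))
A=lambda a,b:(lambda d:(np.linalg.norm(d).round(3),np.degrees(np.arctan2(d[1],d[0])).round(1)))(b-a)
for c,z in (([[200,102],[324,106],[311,267],[202,264]],.02),([[216,113],[307,116],[299,229],[214,226]],.034)):
    w=toz(s,c,z); print(w.mean(0).round(4),A(w[0],w[3]),A(w[1],w[2]),A(w[0],w[1]),A(w[3],w[2]))
w=toz(s,[[36,103],[63,178]],.0); print(w.round(3),A(*w))
```

```text
[[0.51627938 0.25586565 0.026     ]]
[0.5404 0.2527 0.02  ] (np.float64(0.197), np.float64(-10.2)) (np.float64(0.197), np.float64(-9.2)) (np.float64(0.135), np.float64(80.3)) (np.float64(0.138), np.float64(80.3))
[0.5166 0.2557 0.034 ] (np.float64(0.129), np.float64(-11.1)) (np.float64(0.129), np.float64(-9.5)) (np.float64(0.096), np.float64(80.3)) (np.float64(0.1), np.float64(79.9))
[[0.407 0.013 0.   ]
 [0.497 0.016 0.   ]] (np.float64(0.09), np.float64(1.8))
```

The picture shows the nest's pin at (259,172) and the base corners at (200,102) and (311,267). That puts the nest at (0.517, 0.255) with a yaw of -9.8°. The blue cassette is at the left edge. Next I'll go above it.

{"name": "drive_tool", "arguments": {"series": [{"rx": 0,"ry": 0,"rz": -0.22,"tx": -28.4,"ty": -2.1,"tz": 3,"jaw": 1},{"rx": 0,"ry": 0,"rz": -0.22,"tx": -28.4,"ty": -2.1,"tz": 3,"jaw": 1},{"rx": 0,"ry": 0,"rz": -0.22,"tx": -28.4,"ty": -2.1,"tz": 3,"jaw": 1},{"rx": 0,"ry": 0,"rz": -0.22,"tx": -28.4,"ty": -2.1,"tz": 3,"jaw": 1},{"rx": 0,"ry": 0,"rz": -0.22,"tx": -28.4,"ty": -2.1,"tz": 3,"jaw": 1},{"rx": 0,"ry": 0,"rz": -0.22,"tx": -28.4,"ty": -2.1,"tz": 3,"jaw": 1},{"rx": 0,"ry": 0,"rz": -0.22,"tx": -28.4,"ty": -2.1,"tz": 3,"jaw": 1},{"rx": 0,"ry": 0,"rz": -0.22,"tx": -28.4,"ty": -2.1,"tz": 3,"jaw": 1}]}}

```text
t: 3.72
tool_pos: [0.4537, -0.0227, 0.1887]
eef_rot: [-0.0, 0.678, 0.735, 0.0]
force: [-0.1, 0.4, 0.7]
opening: 0.0928
```

Run:
```python
from h import *
p,R=pose(); s=cam("wrist"); save(s,"e"); print(read_state()["t"],p,R.round(3))
for d in tip_of("wrist","blue_cassette")[:2]: print(d["score"],d["location"],toz(s,d["location"],0))
for d in cut_out("wrist","blue_cassette")[:1]:
    print(d["score"]); c=cv2.boxPoints(cv2.minAreaRect(np.argwhere(d["pixels"])[:,::-1].astype(np.float32))); print(c)
np.savez("blue.npz",**{k:s[k] for k in("Rw","c","fx","fy","cx","cy")})
```

```text
3.775 [ 0.45368931 -0.02265789  0.18873568] [[-0.081  0.997  0.   ]
 [ 0.997  0.081  0.   ]
 [ 0.     0.    -1.   ]]
0.56 [269.3, 171.9] [[ 0.45408588 -0.01031319  0.        ]]
0.63
[[241. 130.]
 [298. 130.]
 [298. 214.]
 [241. 214.]]
```

View pics/e.png

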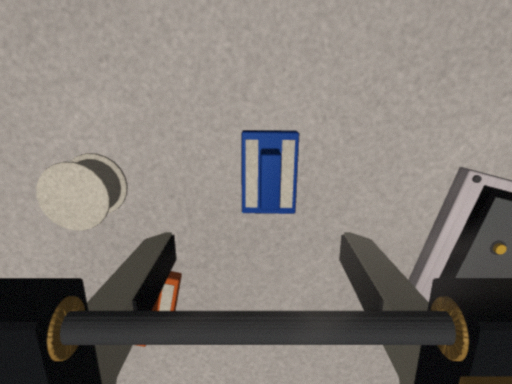

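Run:
```python
from h import *
s=np.load("blue.npz")
A=lambda a,b:(lambda d:(np.linalg.norm(d).round(3),np.degrees(np.arctan2(d[1],d[0])).round(1)))(b-a)
for c,z in (([[241,136],[299,136],[297,213],[242,213]],.018),([[241,131],[299,131],[299,213],[241,213]],.009),([[260,154],[281,154],[281,211],[260,211]],.052)):
    w=toz(s,c,z); print(w.mean(0).round(4),A(w[0],w[3]),A(w[1],w[2]),A(w[0],w[1]))
im=cv2.imread("pics/e.png")[115:230,220:320]; cv2.imwrite("pics/f.png",cv2.resize(im,None,fx=5,fy=5,interpolation=cv2.INTER_CUBIC))
```

```text
[ 0.4542 -0.0105  0.018 ] (np.float64(0.085), np.float64(4.6)) (np.float64(0.085), np.float64(5.4)) (np.float64(0.06), np.float64(94.7))
[ 0.4538 -0.0099  0.009 ] (np.float64(0.092), np.float64(3.8)) (np.float64(0.092), np.float64(6.9)) (np.float64(0.061), np.float64(94.7))
[ 0.453  -0.0111  0.052 ] (np.float64(0.057), np.float64(4.8)) (np.float64(0.057), np.float64(5.9)) (np.float64(0.02), np.float64(94.7))
```

View pics/f.png

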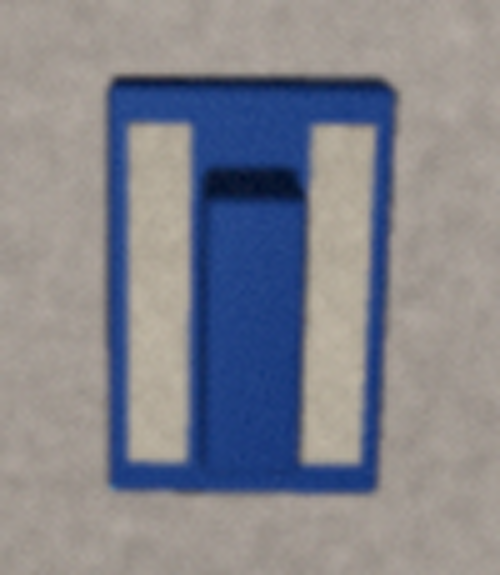

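The zoomed crop shows the blue cassette square to the tool, with its handle top over columns 261–281 and rows 154–209. It is at (0.4537, -0.0107), 12 mm along tool +x from where I am. I'll descend and grip.

{"name": "drive_tool", "arguments": {"series": [{"rx": 0,"ry": 0,"rz": -0.01,"tx": 1.2,"ty": 0.1,"tz": 5,"jaw": 0.5},{"rx": 0,"ry": 0,"rz": -0.01,"tx": 1.2,"ty": 0.1,"tz": 9,"jaw": 0.5},{"rx": 0,"ry": 0,"rz": -0.01,"tx": 1.2,"ty": 0.1,"tz": 13,"jaw": 0.5},{"rx": 0,"ry": 0,"rz": -0.01,"tx": 1.2,"ty": 0.1,"tz": 15.5,"jaw": 0.5},{"rx": 0,"ry": 0,"rz": -0.01,"tx": 1.2,"ty": 0.1,"tz": 16.4,"jaw": 0.3},{"rx": 0,"ry": 0,"rz": -0.01,"tx": 1.2,"ty": 0.1,"tz": 16.4,"jaw": 0},{"rx": 0,"ry": 0,"rz": -0.01,"tx": 1.2,"ty": 0.1,"tz": 16.4,"jaw": -1},{"rx": 0,"ry": 0,"rz": -0.01,"tx": 1.2,"ty": 0.1,"tz": 16.4,"jaw": -1},{"rx": 0,"ry": 0,"rz": -0.01,"tx": 1.2,"ty": 0.1,"tz": 16.4,"jaw": -1},{"rx": 0,"ry": 0,"rz": -0.01,"tx": 1.2,"ty": 0.1,"tz": 16.4,"jaw": -1},{"rx": 0,"ry": 0,"rz": -0.01,"tx": 1.2,"ty": 0.1,"tz": 16.4,"jaw": -1},{"rx": 0,"ry": 0,"rz": -0.01,"tx": 1.2,"ty": 0.1,"tz": 16.4,"jaw": -1}], "newtons": 30}}

```text
t: 5.38
tool_pos: [0.4537, -0.0114, 0.0251]
eef_rot: [0.0, 0.675, 0.738, 0.0]
force: [-1.0, 2.7, 6.2]
opening: 0.0198
```

Grip confirmed: the opening is 19.8 mm on the 20 mm handle. Next I'll lift and carry it over the nest.

{"name": "drive_tool", "arguments": {"series": [{"rx": 0,"ry": 0,"rz": 0,"tx": 0,"ty": 0,"tz": -2,"jaw": -1},{"rx": 0,"ry": 0,"rz": 0,"tx": 0,"ty": 0,"tz": -5,"jaw": -1},{"rx": 0,"ry": 0,"rz": 0,"tx": 0,"ty": 0,"tz": -8,"jaw": -1},{"rx": 0,"ry": 0,"rz": 0.03,"tx": 3,"ty": 1,"tz": -10,"jaw": -1},{"rx": 0,"ry": 0,"rz": 0.06,"tx": 7,"ty": 2.3,"tz": -10,"jaw": -1},{"rx": 0,"ry": 0,"rz": 0.1,"tx": 11,"ty": 3.7,"tz": -10,"jaw": -1},{"rx": 0,"ry": 0,"rz": 0.14,"tx": 15,"ty": 5,"tz": -10,"jaw": -1},{"rx": 0,"ry": 0,"rz": 0.18,"tx": 19,"ty": 6.3,"tz": -10,"jaw": -1},{"rx": 0,"ry": 0,"rz": 0.22,"tx": 22.5,"ty": 7.5,"tz": -10,"jaw": -1},{"rx": 0,"ry": 0,"rz": 0.25,"tx": 25,"ty": 8.4,"tz": -10,"jaw": -1},{"rx": 0,"ry": 0,"rz": 0.26,"tx": 26,"ty": 8.7,"tz": -10,"jaw": -1},{"rx": 0,"ry": 0,"rz": 0.26,"tx": 26,"ty": 8.7,"tz": -10,"jaw": -1},{"rx": 0,"ry": 0,"rz": 0.26,"tx": 26,"ty": 8.7,"tz": -10,"jaw": -1}]}}

```text
t: 7.0
tool_pos: [0.5169, 0.2543, 0.1245]
eef_rot: [0.0, 0.765, 0.644, -0.0]
force: [-0.8, -0.1, -4.1]
opening: 0.0199
```

Run:
```python
from h import *
p,R=pose(); s=cam("wrist"); st=read_state(); print(st["t"],p,R.round(3),st["opening"],st["force"])
s2=cam("side")
save({"frame":cv2.resize(np.hstack([s["frame"],s2["frame"]]),(800,300))},"g")
```

```text
7.05 [0.51685097 0.25426248 0.12453014] [[ 0.17   0.985 -0.   ]
 [ 0.985 -0.17  -0.   ]
 [-0.    -0.    -1.   ]] 0.019672914839464328 [ 0.984522    0.1394286  -3.77562471]
```

View pics/g.png

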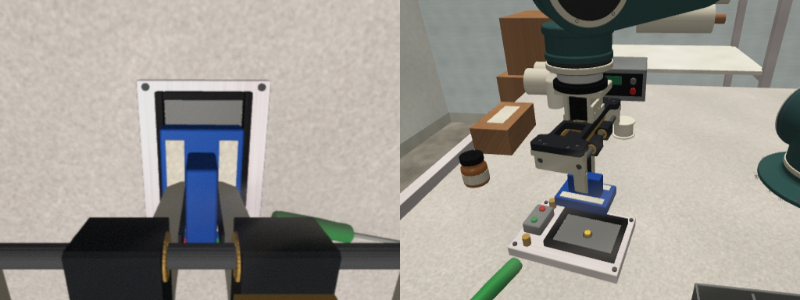

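The cassette hangs level, centred over the nest by the wrist view, and lined up with its long side. I'll lower it, slowing towards the floor.

{"name": "drive_tool", "arguments": {"series": [{"rx": 0,"ry": 0,"rz": 0,"tx": 0.1,"ty": 0,"tz": 2,"jaw": -1},{"rx": 0,"ry": 0,"rz": 0,"tx": 0.1,"ty": 0,"tz": 4,"jaw": -1},{"rx": 0,"ry": 0,"rz": 0,"tx": 0.1,"ty": 0,"tz": 5.5,"jaw": -1},{"rx": 0,"ry": 0,"rz": 0,"tx": 0.1,"ty": 0,"tz": 6.5,"jaw": -1},{"rx": 0,"ry": 0,"rz": 0,"tx": 0.1,"ty": 0,"tz": 7.1,"jaw": -1},{"rx": 0,"ry": 0,"rz": 0,"tx": 0.1,"ty": 0,"tz": 7.5,"jaw": -1},{"rx": 0,"ry": 0,"rz": 0,"tx": 0.1,"ty": 0,"tz": 7.7,"jaw": -1},{"rx": 0,"ry": 0,"rz": 0,"tx": 0.1,"ty": 0,"tz": 7.8,"jaw": -1},{"rx": 0,"ry": 0,"rz": 0,"tx": 0.1,"ty": 0,"tz": 7.8,"jaw": -1},{"rx": 0,"ry": 0,"rz": 0,"tx": 0.1,"ty": 0,"tz": 7.8,"jaw": -1}]}}

```text
t: 8.35
tool_pos: [0.5173, 0.2562, 0.0469]
eef_rot: [0.0, 0.765, 0.644, 0.0]
force: [-0.1, 1.0, -3.3]
opening: 0.02
```

Run:
```python
from h import *
p,R=pose(); s=cam("wrist"); st=read_state(); print(st["t"],p,st["opening"],st["force"])
s2=cam("side")
save({"frame":np.hstack([cv2.resize(s["frame"],(400,300)),cv2.resize(s2["frame"][220:370,130:330],(400,300))])},"i")
```

```text
8.4 [0.51727654 0.25617606 0.04690933] 0.019695188916931006 [ 0.69029794  0.55883685 -2.15159499]
```

View pics/i.png

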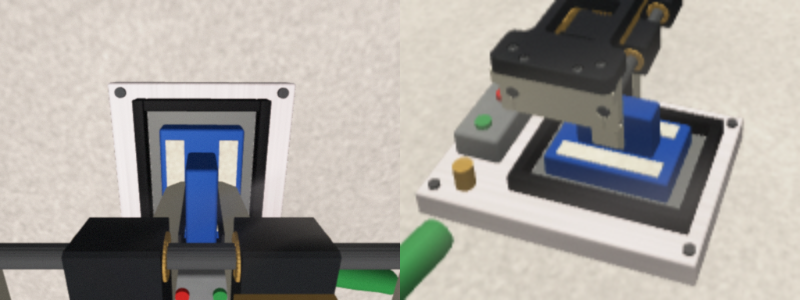

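Inside the walls with clearance all round, about 2 mm above the floor. I'll lower those last 2 mm.

{"name": "drive_tool", "arguments": {"series": [{"rx": 0,"ry": 0,"rz": 0,"tx": 0,"ty": 0,"tz": 0.1,"jaw": -1},{"rx": 0,"ry": 0,"rz": 0,"tx": 0,"ty": 0,"tz": 0.2,"jaw": -1},{"rx": 0,"ry": 0,"rz": 0,"tx": 0,"ty": 0,"tz": 0.25,"jaw": -1},{"rx": 0,"ry": 0,"rz": 0,"tx": 0,"ty": 0,"tz": 0.25,"jaw": -1}]}}

```text
t: 8.95
tool_pos: [0.5173, 0.2562, 0.0451]
eef_rot: [0.0, 0.765, 0.644, 0.0]
force: [-4.3, -2.2, 8.4]
opening: 0.0199
```

Contact: the force went from about -3 N to +8 N. I'll open and then retreat straight up.

{"name": "drive_tool", "arguments": {"series": [{"rx": 0,"ry": 0,"rz": 0,"tx": 0,"ty": 0,"tz": 0,"jaw": -0.4},{"rx": 0,"ry": 0,"rz": 0,"tx": 0,"ty": 0,"tz": 0,"jaw": 0},{"rx": 0,"ry": 0,"rz": 0,"tx": 0,"ty": 0,"tz": 0,"jaw": 0.3},{"rx": 0,"ry": 0,"rz": 0,"tx": 0,"ty": 0,"tz": 0,"jaw": 0.3},{"rx": 0,"ry": 0,"rz": 0,"tx": 0,"ty": 0,"tz": 0,"jaw": 0.3},{"rx": 0,"ry": 0,"rz": 0,"tx": 0,"ty": 0,"tz": -2,"jaw": 0.3},{"rx": 0,"ry": 0,"rz": 0,"tx": 0,"ty": 0,"tz": -5,"jaw": 0.3},{"rx": 0,"ry": 0,"rz": 0,"tx": 0,"ty": 0,"tz": -9,"jaw": 0.3},{"rx": 0,"ry": 0,"rz": 0,"tx": 0,"ty": 0,"tz": -13,"jaw": 0.3},{"rx": 0,"ry": 0,"rz": 0,"tx": 0,"ty": 0,"tz": -16,"jaw": 0.3},{"rx": 0,"ry": 0,"rz": 0,"tx": 0,"ty": 0,"tz": -16,"jaw": 0.3},{"rx": 0,"ry": 0,"rz": 0,"tx": 0,"ty": 0,"tz": -16,"jaw": 0.3}]}}

```text
t: 10.45
tool_pos: [0.517, 0.256, 0.2042]
eef_rot: [-0.0, 0.765, 0.644, -0.0]
force: [0.5, 0.0, 0.7]
opening: 0.06
```

Run:
```python
from h import *
p,R=pose(); s=cam("wrist"); st=read_state(); print(st["t"],p,st["opening"],st["force"])
for d in tip_of("wrist","blue_cassette")[:1]: print(d["score"],d["location"],toz(s,d["location"],.02))
s2=cam("side")
for d in tip_of("side","orange_cassette")[:1]: print(d["score"],toz(s2,d["location"],0))
save({"frame":np.hstack([cv2.resize(s["frame"],(400,300)),cv2.resize(s2["frame"][220:370,130:330],(400,300))])},"j")
np.savez("fin.npz",**{k:s[k] for k in("Rw","c","fx","fy","cx","cy")})
```

```text
10.5 [0.51695916 0.25604528 0.20417532] 0.06059199334658245 [-0.08667874 -0.08152779 -0.65977485]
0.83 [259.2, 170.9] [[0.5165645  0.25682951 0.02      ]]
0.63 [[ 0.63585571 -0.15084686  0.        ]]
```

View pics/j.png

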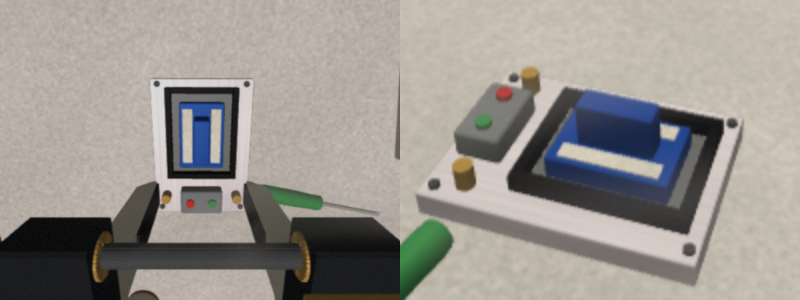

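Seen from above, the cassette is centred, flat and clear of all four walls. The network puts it about 1–2 mm from the nest's centre, and the gripper is clear of it. Handing in.

```bash
python3 -c "
from h import *
s=cam('scene'); print([toz(s,d['location'],0).round(3) for d in tip_of('scene','orange_cassette')[:1]])
print(hand_in())"
```

```text
[array([[ 0.623, -0.147,  0.   ]])]
the job is handed in; nothing more can be done
None
```

I gripped the blue cassette by its handle, lowered it onto the nest's floor until I felt contact, then let go, moved straight up and handed in at about 10.5 s.

**Blue cassette:** the last images show it flat inside the four walls, about 1–2 mm from the nest's centre, with the gripper about 16 cm above it and touching nothing. I couldn't read the pin directly. I take it to be down because the cassette came to rest at floor height, 20 mm above where it stood on the table.

**Orange cassette:** the arm never came near it. From the scene camera it is about 3–6 mm from the starting estimates. The side camera's low-confidence estimate (score 0.63) differs by about 12 mm, which I take to be detector noise. I did not check that one further.

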